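Open the keyed cover of the calibration bench and throw the isolator

TASK

The roller drive has to be isolated before work on the calibration bench. Turn the key on top of the grey box a full quarter turn clockwise to free the cover, swing the cover open until it stands at least square to the front of the box, then push the isolator lever inside right over to its other side. Leave the key turned and the cover open, and do not disturb the tachograph head, the sleeve or the spanner lying around the box.

Things in the scene. Friction and masses are not known exactly. Their poses are not given: they have to be found in the camera images.
- enclosure: Fixed grey steel box, 230 deep (x) x 170 mm wide (y). Origin: foot of its front face, middle, at bench height; x points back into the box, y to the left facing its front, z up. Front compartment x 0 to 102, inside y -81 to 81 mm, open at top and front but for the cover; side walls 4 mm, up to z 138. Behind it a solid housing, top at z 129 mm. Floor of the compartment z 12.
- cover (a joint): Swing of the L-shaped sheet cover (0.7 kg) on an upright hinge at the box's right front corner (box x 0, y -85 mm). 0 = closed; grows counter-clockwise from above (front leaf swings out to the front, then right); 1.571 = square to the front; stop 1.92. Stays where left (friction 0.12 N m). Latched until the key is past about 1.15.
- cover_hinge (a point): On the cover's hinge axis, 140 mm above the bench. Closed, the front leaf is a 4 mm sheet at box x -4 to 0, y -85 to 125, z 14 to 144 mm: it overhangs the box's left side wall by 40 mm and can be hooked from behind there, from above. The top leaf covers box x 0 to 100, y -85 to 81, z 140 to 144 mm. Both leaves turn as one.
- cover_edge (a point): Upper outer corner of the cover's front leaf: on its inner face, at its free edge, 210 mm from the hinge, 170 mm above the bench (the outer 40 mm of the leaf, past the box's side wall, rises as a pull ear to 170 mm); moves with the cover. The key on the top leaf reaches 178 mm.
- key (a joint): Turn of the key. 0 = locked, arm along the cover towards its hinge (box -y); grows clockwise seen from above to the stop 1.571 = unlocked, arm pointing out to the front (box -x while the cover is closed). Stays where left (friction 0.08 N m). Starts at 0 to 0.12.
- key_axis (a point): On the key's upright turning axis, at the arm's centre line, 172 mm above the bench, 28 mm above the top leaf; at box x 45, y 40 mm while the cover is closed. The key is L-shaped steel, upright shank and level arm of 12 mm round bar, and stays in the latch, which rides on the cover's top leaf.
- key_end (a point): End of the key's level arm, on its centre line, 85 mm from the key's axis, 172 mm above the bench.
- isolator (a joint): Swing of the isolator lever inside the box about a level axis parallel to box x, at box x 55 mm, y +12 mm, z 34 mm. 0 = leaning 0.5 rad to the hinge side (box -y), 1.0 = stop, leaning 0.5 rad to the other side (box +y). Starts at 0 to 0.15. It stays where it is left (friction 0.06 N m).
- isolator_tip (a point): Centre of the black ball (26 mm diameter) on the end of the isolator lever, 80 mm from the lever's axis on a 10 mm rod; about 104 mm above the bench at either end of its swing, 114 mm half way.
- tacho_head_mid (a point): Centre of the round grey tachograph head, a disc 132 mm in diameter and 55 mm high, lying loose on the bench, 0.75 kg. Leave alone.
- sleeve_mid (a point): Centre of the orange rubber sensor sleeve, a tube 52 mm in diameter and 75 mm high, standing loose on the bench. Leave alone.
- spanner_mid (a point): Middle of the chrome spanner, 190 mm long along its own x, about 40 mm wide at the jaw and 8 mm thick, lying loose on the bench. Leave alone.

How it is judged:
By the outcome, as a careful person would: the job done as asked, in the order asked, and still so for the second after the job is handed in, with the robot touching nothing.
It also fails if it takes over 64 s, if anything falls off the work surface, if the arm or the gripper's body presses on something with over 40 N, if the wrist force passes 120 N, or if a joint passes its speed limit or range.

ROBOT

A 7-joint arm with a two-finger parallel gripper is mounted at the origin on the work surface. World frame = base frame: x ahead of the robot, y to its left, z up, the work surface at z = 0. Lengths are in m, angles in rad, forces in N, time in s.
With the tool pointing down it reaches from about 0.4 to 0.75 m from the base axis. Payload 19.5 kg.
Tool frame: the origin (TCP) lies midway between the tips of the shut fingers; the grasp point (between the pads) lies 19 mm behind it (manip.hold_point_z is the z of the grasp point in the tool frame, in m); z points along the fingers, y is the line along which they close (so a half turn about z gives the same grasp; the last joint's range is limited). The gripper opens to 85 mm and grips with 20 to 120 N. Pads are 22 mm wide; open, the fingers measure 114 mm over their backs; the gripper's body (76 mm by 85 mm) begins 54 mm behind the grasp point. The pads swing forward as they close: fully open they stand 13 mm farther back than shut.
Start: joints at [-1.188, 0.707, -0.028, 1.485, 0.022, 0.951, -0.075], TCP at [0.237, 0.524, 0.231] pointing down, gripper open.
Joint ranges: [-2.71, 2.71], [-0.32, 2.16], [-1.57, 1.52], [0, 2.45], [-1.46, 4.6], [0, 2.02], [-2.83, 2.83]. Speed limits (rad/s): [1.89, 1.89, 2.57, 2.57, 3.01, 3.01, 3.01].

INTERFACE

Orientations are given as a 3x3 rotation matrix whose columns are the frame's x, y, z axes.
In Python, from cell import manip, grab_frame, camera_params gives the robot as it stands.
- The arm moves only by the shell command python3 -m crank 'ROWS' [OPENING] [FORCE]. ROWS is JSON, a list of rows, each an object with "xyz": the shift along the tool's x, y, z scaled (see below), a list of three; "twist": the turn about the tool's z scaled (see below). A call has 1 to 12 rows; each row is the pose to reach, as a shift and turn from the pose commanded when the call began, along the tool's axes at that moment, turning the shorter way round; what a row does not reach only later rows make up. The controller multiplies each number of a shift by 80 cm and each number of a turn by 2 pi rad. A row lasts 1/8 s, in which the tool goes at most 62.5 mm and 10.7 degrees, less where a joint would pass 70% of its speed; a pose out of reach is approached as far as the arm can. A call with a number of a shift or a turn outside -1 to 1 is refused whole. A call with a gripper value outside its range is refused whole. OPENING is the opening, from 0 (shut) to 1 (fully open), set as the call begins (- or left out, the last holds). The fingers move at their own pace and stop on an object; FORCE is the grip in N (left out, the last holds). Time passes only in rows, so rows that repeat a pose let the fingers close. It gives the time, the measured TCP pose, the force, the opening and the grip force at its end, in the units of the state.
- manip.read_state(): the state, without advancing time (a new reading comes with each control period).
- grab_frame(name): name is "side" or "top" or "wrist"; returns the picture (384x512x3 uint8, red, green, blue); there is no depth.
- camera_params(name): a dict with "K" (3x3 intrinsics, pixels), "pose" (4x4, takes a point from camera to world coordinates); the wrist camera has in their place "T_tool_cam" (4x4, takes a point from camera to tool coordinates, whose origin is the TCP and whose axes are the flange's). Camera axes: x right, y down, z forward; pixel columns grow to the right and rows downward; lengths in m; the calibration is good to about 2 mm. A picture is of the moment at which its call begins: read the wrist's pose just before it. camera_params takes no time and is no camera call.
- manip.sign_off(): hands the job in; it is judged then, once.
The state is a dict: "time": time; "q": joint angles; "joint_velocities": joint speeds; "tau": joint torques, N m; "eef_pos": TCP position; "orientation": TCP orientation; "force": force on the tool from outside, world axes, zero at the start; "ft_torque": the same for the moment, N m; "finger_gap": opening from 0.0 (shut) to 1.0 (fully open); "finger_force": force on a finger pad.
Only numpy, scipy, OpenCV 4.12 (cv2) and the standard library are available. Lean on these libraries where they do the work, as an engineer would, in place of code of your own. Each camera call takes 0.05 s, during which the arm holds its last target. There are 200 camera calls.

## Working session

There is one attempt and no reset: what is moved stays moved. The work goes in short steps, Python scripts to look and compute and a shell command to move; the robot and the scene stay as the last step left them, time stands still between calls to the robot, and variables do not carry over. Pictures are saved under pics/ and viewed, at most 10 in all, crops included, and the job is handed in when it is done.

```bash
mkdir -p pics; ls; python3 - <<'E'
from cell import manip, grab_frame, camera_params
import cv2, numpy as np
np.set_printoptions(precision=4,suppress=True)
s=manip.read_state(); print(s['time'],s['eef_pos'],s['orientation'],s['finger_gap'],manip.hold_point_z)
for n in('top','side'):
    p=camera_params(n);print(n,p['K'],p['pose'])
    cv2.imwrite(f'pics/{n}0.png',cv2.cvtColor(grab_frame(n),cv2.COLOR_RGB2BGR))
print(camera_params('wrist'))
E
```

```text
pics
0.0 [0.2368 0.5237 0.2308] [[-0.9111  0.4121 -0.0004]
 [ 0.4121  0.9111 -0.0009]
 [-0.     -0.001  -1.    ]] 1.0015727786890478 -0.0187
top [[349.8763   0.     254.1958]
 [  0.     349.8763 188.5708]
 [  0.       0.       1.    ]] [[-0.0226 -0.9825  0.1851  0.3849]
 [-0.999   0.0294  0.034  -0.021 ]
 [-0.0389 -0.1842 -0.9821  1.0406]
 [ 0.      0.      0.      1.    ]]
side [[406.2436   0.     253.2106]
 [  0.     406.2436 198.2666]
 [  0.       0.       1.    ]] [[ 0.8652 -0.288   0.4106  0.1484]
 [-0.5011 -0.5268  0.6865 -0.7042]
 [ 0.0186 -0.7997 -0.6001  0.7302]
 [ 0.      0.      0.      1.    ]]
{'K': array([[274.7475,   0.    , 255.5449],
       [  0.    , 274.7475, 188.2393],
       [  0.    ,   0.    ,   1.    ]]), 'T_tool_cam': array([[-0.0016, -0.9449, -0.3275,  0.0855],
       [ 1.    , -0.0017, -0.0002,  0.0012],
       [-0.0003, -0.3275,  0.9449, -0.1422],
       [ 0.    ,  0.    ,  0.    ,  1.    ]])}
```

View pics/top0.png

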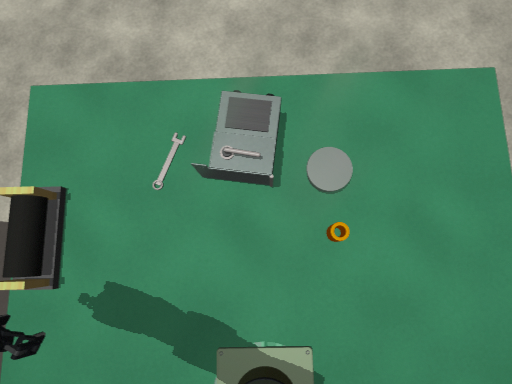

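View pics/side0.png

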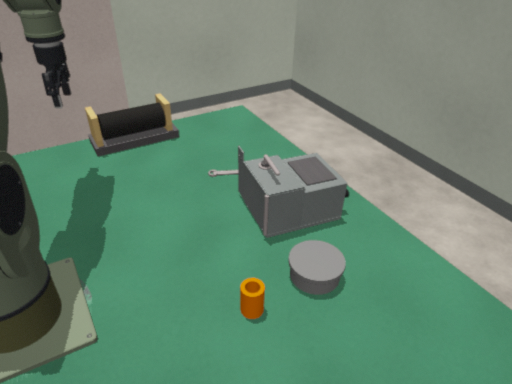

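The top view shows the box with its front towards the robot: key eye at about (227,153), arm end at (259,156), ear at (195,165), and the hinge corner at (271,180). The spanner is to its left, and the disc (330,169) and sleeve (340,231) are on the hinge side. I'll zoom in on both views.

```bash
python3 - <<'E'
import cv2,numpy as np
a=cv2.imread('pics/top0.png')[80:200,150:290]; b=cv2.imread('pics/side0.png')[140:240,225:355]
a=cv2.resize(a,(420*1,360),interpolation=cv2.INTER_CUBIC); b=cv2.resize(b,(380,292),interpolation=cv2.INTER_CUBIC)
c=np.zeros((360,800,3),np.uint8); c[:,:420]=a; c[:292,420:]=b
cv2.imwrite('pics/z0.png',c)
E
```

```text
(no output)
```

View pics/z0.png

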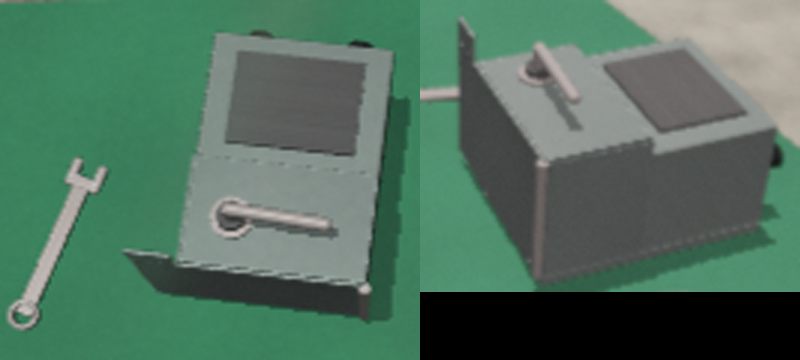

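```bash
cat > h.py <<'E'
import numpy as np
from scipy.optimize import least_squares
from cell import manip, grab_frame, camera_params
np.set_printoptions(precision=4,suppress=True)
def proj(n,P):
    c=camera_params(n); T=np.linalg.inv(c['pose']); p=P@T[:3,:3].T+T[:3,3]; u=p@c['K'].T; return u[:,:2]/u[:,2:]
def ray(n,uv,z):
    c=camera_params(n); d=c['pose'][:3,:3]@np.linalg.solve(c['K'],[*uv,1]); o=c['pose'][:3,3]; return o+d*(z-o[2])/d[2]
def b2w(b,P):
    P=np.atleast_2d(P)/1000.; c,s=np.cos(b[2]),np.sin(b[2]); return np.c_[b[0]+c*P[:,0]-s*P[:,1],b[1]+s*P[:,0]+c*P[:,1],P[:,2]]
def to_rows(b,P): # box pts(mm) -> world shift in tool axes scaled
    s=manip.read_state(); return (b2w(b,P)-s['eef_pos'])@s['orientation']/0.8
E
cat > m.py <<'E'
from h import *
top=[((0,-85,144),(271.7,176)),((-4,125,170),(191.3,163.3)),((45,40,178),(226.3,150.3)),((230,85,129),(222,91.3)),((230,-85,129),(280.7,96.7))]
side=[((0,-85,144),(266.4,194.7)),((-2,125,170),(238.7,145.8)),((230,-85,129),(346.5,184.5)),((230,85,129),(313.3,153.7)),((0,-85,0),(266,235.8))]
def res(b,parts=False):
    r=[proj(n,b2w(b,np.array([p[0] for p in L])))-np.array([p[1] for p in L]) for n,L in(('top',top),('side',side))]
    return r if parts else np.concatenate(r).ravel()
f=least_squares(res,[.55,0,0],loss='soft_l1'); b=f.x; print(b); print(res(b,True))
ke=ray('top',(260,155),.172); print('keyend',ke); ka=b2w(b,(45,40,172))[0]; print('axis',ka, ray('top',(226.3,150.3),.178))
d=ke-ka; print(np.linalg.norm(d[:2]), 'key ang', -(np.arctan2(d[1],d[0])-b[2]+np.pi/2))
for n,uv,z in(('disc',(330,167),.055),('sleeve',(340,231),.075),('sp1',(157,185),.004),('sp2',(179,138),.004)):
    w=ray('top',uv,z); c,s=np.cos(b[2]),np.sin(b[2]); e=w[:2]-b[:2]; print(n,w,'box',1000*np.array([c*e[0]+s*e[1],-s*e[0]+c*e[1]]))
E
python3 m.py
```

```text
[ 0.5992  0.047  -0.1559]
[array([[ 0.1483, -0.0116],
       [-0.2741,  2.1239],
       [-0.4399, -0.0618],
       [-0.1625, -0.7398],
       [ 1.3347,  0.3438]]), array([[ 0.5095, -0.023 ],
       [-1.2362, -0.7142],
       [ 0.9447, -2.7394],
       [ 3.3098, -2.8991],
       [-1.2007,  2.6486]])]
keyend [ 0.636  -0.0078  0.172 ]
axis [0.6499 0.0795 0.172 ] [0.6497 0.0784 0.178 ]
0.08843652069376652 key ang 0.0021191519822121307
disc [ 0.6272 -0.2064  0.055 ] box [  67.0136 -245.987 ]
sleeve [ 0.4424 -0.2185  0.075 ] box [-113.6897 -286.6138]
sp1 [0.6002 0.3118 0.004 ] box [-40.1262 261.7818]
sp2 [0.7482 0.2466 0.004 ] box [116.1665 220.3122]
```

```bash
cat >> h.py <<'E'
B=np.array([.5992,.047,-.1559])
def st():
    s=manip.read_state(); e=s['eef_pos']; c,q=np.cos(B[2]),np.sin(B[2]); d=e[:2]-B[:2]
    y=s['orientation'][:,1]; print('t',round(s['time'],2),'box',np.array([c*d[0]+q*d[1],-q*d[0]+c*d[1],e[2]])*1000,'yaw-box',np.degrees(np.arctan2(y[1],y[0])-B[2]),'F',s['force'])
def rows(P):
    for p,r in zip(P,to_rows(B,P)): print(p,'->',r)
E
python3 -c "
from h import *
st(); rows([(75,-25,231),(75,-25,152)])"
```

```text
t 0.1 box [-431.9469  414.6584  230.8958] yaw-box 74.5931862937452 F [ 0.1497 -0.7775 -0.4375]
(75, -25, 231) -> [-0.7569 -0.3615  0.0002]
(75, -25, 152) -> [-0.7569 -0.3614  0.099 ]
```

```bash
python3 -m crank '[{"xyz":[-0.757,-0.3615,0],"twist":-0.043},{"xyz":[-0.757,-0.3615,0],"twist":-0.043},{"xyz":[-0.757,-0.3615,0],"twist":-0.043},{"xyz":[-0.757,-0.3615,0],"twist":-0.043},{"xyz":[-0.757,-0.3615,0],"twist":-0.043},{"xyz":[-0.757,-0.3615,0],"twist":-0.043},{"xyz":[-0.757,-0.3615,0],"twist":-0.043},{"xyz":[-0.757,-0.3615,0],"twist":-0.043},{"xyz":[-0.757,-0.3615,0],"twist":-0.043},{"xyz":[-0.757,-0.3615,0],"twist":-0.043},{"xyz":[-0.757,-0.3615,0],"twist":-0.043},{"xyz":[-0.757,-0.3615,0],"twist":-0.043}]' 0; python3 - <<'E'
from h import *
import cv2
st(); im=grab_frame('wrist'); cv2.imwrite('pics/w1.png',cv2.cvtColor(im,cv2.COLOR_RGB2BGR))
s=manip.read_state();c=camera_params('wrist');T=np.eye(4);T[:3,:3]=s['orientation'];T[:3,3]=s['eef_pos'];T=np.linalg.inv(T@c['T_tool_cam'])
for P in[(0,-85,144),(-4,-85,144),(45,40,178),(45,-45,172),(-4,125,170),(0,125,170),(100,81,144),(100,-85,144)]:
    p=T[:3,:3]@b2w(B,P)[0]+T[:3,3];u=c['K']@p;print(P,u[:2]/u[2])
E
```

```text
time: 1.6
eef_pos: [0.6703, 0.0073, 0.2299]
orientation: [[-0.987, 0.158, -0.001], [0.158, 0.987, -0.001], [0.001, -0.002, -1.0]]
force: [0.3, -0.2, 0.0]
finger_gap: 0.003
finger_force: 0.0
t 1.6 box [ 76.4448 -28.1486 229.9195] yaw-box 89.83504155952478 F [ 0.2991 -0.1994  0.0192]
(0, -85, 144) [179.6205 106.3491]
(-4, -85, 144) [179.1546 101.0922]
(45, 40, 178) [343.4123 171.9138]
(45, -45, 172) [228.424  170.0154]
(-4, 125, 170) [467.9262 101.387 ]
(0, 125, 170) [466.5134 107.308 ]
(100, 81, 144) [370.7887 219.6696]
(100, -85, 144) [189.6998 220.059 ]
```

View pics/w1.png

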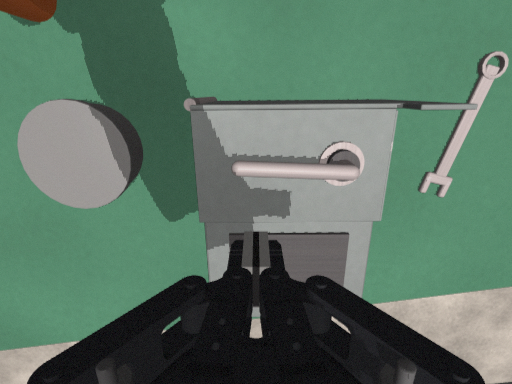

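The wrist view shows the key arm running from (234,169) to its shank near (350,170), the leaf corners at (199,221) and (384,219), the hinge at (191,104) and the ear tip at (474,105). That is about 10 px right of my prediction. I'll check that the arm has settled and refit with all the cameras.

```bash
cat > m2.py <<'E'
from h import *
import cv2
s=manip.read_state(); im=grab_frame('wrist'); st(); o=cv2.imread('pics/w1.png')
g=lambda a:np.float32(cv2.cvtColor(a,cv2.COLOR_BGR2GRAY))[60:225]
sh=cv2.phaseCorrelate(g(o),g(cv2.cvtColor(im,cv2.COLOR_RGB2BGR)))[0]; print('image shift since',sh, s['eef_pos'])
import m
c=camera_params('wrist');T=np.eye(4);T[:3,:3]=s['orientation'];T[:3,3]=s['eef_pos'];T=np.linalg.inv(T@c['T_tool_cam'])
W=[((0,-85,144),(193,107)),((0,81,144),(396,107)),((100,81,144),(384,219.5)),((100,-85,144),(199,221)),((-2,125,170),(475,106))]
P=np.array([w[0] for w in W]);U=np.array([w[1] for w in W])+np.array(sh)
def rw(b):
    p=b2w(b,P)@T[:3,:3].T+T[:3,3];u=p@c['K'].T;return u[:,:2]/u[:,2:]-U
f=least_squares(lambda b:rw(b).ravel(),m.b); print('wrist only',f.x); print(rw(f.x))
f=least_squares(lambda b:np.r_[rw(b).ravel()*.85,m.res(b)*2.],m.b,loss='soft_l1',f_scale=3); print('all',f.x); print(rw(f.x)); print(m.res(f.x,True))
E
python3 m2.py
```

```text
t 1.7 box [ 74.7442 -24.5957 230.7233] yaw-box 90.07067294816403 F [-0.7995  0.5702  0.4039]
image shift since (-2.782147619274099, 1.148846091858971) [0.6696 0.0097 0.2303]
[ 0.5992  0.047  -0.1559]
[array([[ 0.1483, -0.0116],
       [-0.2741,  2.1239],
       [-0.4399, -0.0618],
       [-0.1625, -0.7398],
       [ 1.3347,  0.3438]]), array([[ 0.5095, -0.023 ],
       [-1.2362, -0.7142],
       [ 0.9447, -2.7394],
       [ 3.3098, -2.8991],
       [-1.2007,  2.6486]])]
keyend [ 0.636  -0.0078  0.172 ]
axis [0.6499 0.0795 0.172 ] [0.6497 0.0784 0.178 ]
0.08843652069376652 key ang 0.0021191519822121307
disc [ 0.6272 -0.2064  0.055 ] box [  67.0136 -245.987 ]
sleeve [ 0.4424 -0.2185  0.075 ] box [-113.6897 -286.6138]
sp1 [0.6002 0.3118 0.004 ] box [-40.1262 261.7818]
sp2 [0.7482 0.2466 0.004 ] box [116.1665 220.3122]
wrist only [ 0.6021  0.0527 -0.1521]
[[-2.7249  1.1582]
 [ 1.7608 -0.1496]
 [-3.618   0.632 ]
 [ 0.7261  0.1496]
 [ 3.0797 -0.6305]]
all [ 0.601   0.0506 -0.1596]
[[-5.6689 -0.6551]
 [-1.0073 -0.3301]
 [-6.855   0.4973]
 [-2.6438 -1.2227]
 [-0.1283 -0.3447]]
[array([[-1.2674, -0.5075],
       [-1.6305,  1.3347],
       [-1.7724, -0.7205],
       [-1.1306, -1.3429],
       [ 0.3007, -0.0586]]), array([[ 0.2278, -0.9725],
       [-1.1394, -1.4569],
       [ 0.6211, -3.4095],
       [ 3.274 , -3.4701],
       [-1.4538,  1.649 ]])]
```

```bash
sed -i 's/^B=.*/B=np.array([.601,.0505,-.157])/' h.py; python3 -c "
from h import *
st(); L=[(75,-20,153)]
for a in(0,.4,.8,1.2,1.5,1.6):
    s,c=np.sin(a),np.cos(a);h=17+3.5*s if 0 else 11*c+14.5*s+6; L.append((round(45-60*s+h*c,1),round(40-60*c-h*s,1),153))
rows(L)"
```

```text
t 1.7 box [ 73.5406 -28.2519 230.7233] yaw-box 90.13369830562843 F [-0.7995  0.5702  0.4039]
(75, -20, 153) -> [-0.002   0.0103  0.0972]
(np.float64(62.0), np.float64(-20.0), 153) -> [0.0143 0.0103 0.0972]
(np.float64(41.7), np.float64(-23.7), 153) -> [0.0397 0.0058 0.0972]
(np.float64(18.7), np.float64(-19.1), 153) -> [0.0684 0.0116 0.0972]
(np.float64(-2.4), np.float64(-3.6), 153) -> [0.0947 0.031  0.0973]
(np.float64(-13.3), np.float64(14.6), 153) -> [0.1083 0.0538 0.0973]
(np.float64(-15.6), np.float64(21.6), 153) -> [0.1112 0.0626 0.0973]
```

```bash
python3 -m crank '[{"xyz":[-0.002,0.01,0.06],"twist":0},{"xyz":[-0.002,0.01,0.097],"twist":0},{"xyz":[-0.002,0.01,0.097],"twist":0},{"xyz":[0.014,0.01,0.097],"twist":0},{"xyz":[0.027,0.008,0.097],"twist":0},{"xyz":[0.04,0.006,0.097],"twist":0},{"xyz":[0.054,0.008,0.097],"twist":0},{"xyz":[0.068,0.0115,0.097],"twist":0},{"xyz":[0.082,0.02,0.097],"twist":0},{"xyz":[0.095,0.031,0.097],"twist":0},{"xyz":[0.102,0.042,0.097],"twist":0},{"xyz":[0.108,0.052,0.097],"twist":0}]' 0; python3 - <<'E'
from h import *
import cv2
st(); im=grab_frame('top')[90:200,160:300]; cv2.imwrite('pics/t2.png',cv2.cvtColor(cv2.resize(im,(700,550)),cv2.COLOR_RGB2BGR))
rows([(-15.6,24,153),(-16,28,153),(-16,33,153),(-16,5,153),(-16,-5,240)])
E
```

```text
time: 3.2
eef_pos: [0.5905, 0.066, 0.154]
orientation: [[-0.988, 0.154, 0.0], [0.154, 0.988, -0.0], [-0.0, -0.0, -1.0]]
force: [1.3, -1.0, -0.4]
finger_gap: 0.003
finger_force: 0.8
t 3.2 box [-12.7602  13.6243 154.0403] yaw-box 90.15566265788564 F [ 1.3024 -0.9936 -0.3771]
(-15.6, 24, 153) -> [0.0027 0.0115 0.0012]
(-16, 28, 153) -> [0.0032 0.0165 0.0012]
(-16, 33, 153) -> [0.0032 0.0227 0.0012]
(-16, 5, 153) -> [ 0.0033 -0.0123  0.0011]
(-16, -5, 240) -> [ 0.0034 -0.0247 -0.1076]
```

View pics/t2.png

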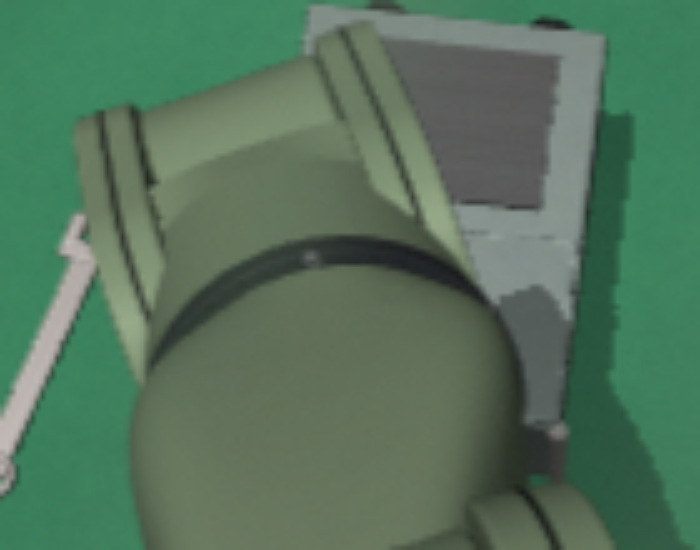

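The arm hides the key from the top camera, so I'll push on in small steps and use force to find the stop.

```bash
python3 -m crank '[{"xyz":[0.003,0.005,0.001],"twist":0},{"xyz":[0.003,0.009,0.001],"twist":0},{"xyz":[0.003,0.012,0.001],"twist":0},{"xyz":[0.003,0.012,0.001],"twist":0}]'; python3 -c "from h import *;st()"
```

```text
time: 3.75
eef_pos: [0.5897, 0.0728, 0.1527]
orientation: [[-0.988, 0.156, -0.001], [0.156, 0.988, -0.003], [0.0, -0.003, -1.0]]
force: [-1.6, -12.2, 1.5]
finger_gap: -0.001
finger_force: 6.2
t 3.75 box [-14.6547  20.2569 152.7453] yaw-box 90.03536008956844 F [ -1.6464 -12.1783   1.4542]
```

```bash
python3 -m crank '[{"xyz":[0,0.003,0],"twist":0},{"xyz":[0,0.004,0],"twist":0},{"xyz":[0,0.004,0],"twist":0}]'; python3 -c "
from h import *
st();rows([(-16,5,153),(-16,5,240),(60,-30,240)])"
```

```text
time: 4.12
eef_pos: [0.5902, 0.0733, 0.1527]
orientation: [[-0.987, 0.158, -0.001], [0.158, 0.987, -0.007], [0.0, -0.007, -1.0]]
force: [-0.9, -25.5, 3.6]
finger_gap: -0.003
finger_force: 13.0
t 4.12 box [-14.2384  20.7795 152.6707] yaw-box 89.9262670700175 F [ -0.8543 -25.485    3.5667]
(-16, 5, 153) -> [ 0.0022 -0.0197 -0.0003]
(-16, 5, 240) -> [ 0.0022 -0.0205 -0.109 ]
(60, -30, 240) -> [-0.0929 -0.0641 -0.1087]
```

```bash
python3 -m crank '[{"xyz":[0.002,-0.024,0],"twist":0},{"xyz":[0.002,-0.024,0],"twist":0},{"xyz":[0.002,-0.024,-0.06],"twist":0},{"xyz":[0.002,-0.024,-0.108],"twist":0},{"xyz":[0.002,-0.024,-0.108],"twist":0}]'; python3 -c "
from h import *
st();rows([(30,107,240),(30,107,150)])"
```

```text
time: 4.75
eef_pos: [0.5866, 0.0603, 0.2417]
orientation: [[-0.988, 0.154, 0.004], [0.154, 0.988, 0.001], [-0.004, 0.002, -1.0]]
force: [-0.6, -0.4, 0.8]
finger_gap: 0.0
finger_force: 0.0
t 4.75 box [-15.7912   7.452  241.743 ] yaw-box 90.15856374746937 F [-0.5986 -0.4281  0.7562]
(30, 107, 240) -> [-0.0576  0.1243  0.0026]
(30, 107, 150) -> [-0.0571  0.1241  0.1151]
```

```bash
python3 -m crank '[{"xyz":[-0.057,0.07,0.0],"twist":0},{"xyz":[-0.057,0.124,0.0],"twist":0},{"xyz":[-0.057,0.124,0.0],"twist":0},{"xyz":[-0.057,0.124,0.06],"twist":0},{"xyz":[-0.057,0.124,0.115],"twist":0},{"xyz":[-0.057,0.124,0.115],"twist":0},{"xyz":[-0.057,0.124,0.115],"twist":0}]'; python3 - <<'E'
from h import *
import cv2
im=grab_frame('wrist');cv2.imwrite('pics/w3.png',cv2.cvtColor(im,cv2.COLOR_RGB2BGR))
st();L=[]
for a in(0,.1,.25,.4,.6,.8,1,1.2,1.4,1.6,1.75):
    s,c=np.sin(a),np.cos(a);h=11*c+14.5*s;L.append((round(-187*s+h*c,1),round(-85+187*c+h*s,1),150)); 
rows(L)
E
```

```text
time: 5.62
eef_pos: [0.6466, 0.1505, 0.1489]
orientation: [[-0.988, 0.154, 0.002], [0.154, 0.988, 0.0], [-0.002, 0.001, -1.0]]
force: [0.1, 0.7, 0.6]
finger_gap: -0.001
finger_force: 0.0
t 5.67 box [ 29.5227 106.0216 149.2579] yaw-box 90.12084654877754 F [ 0.5818 -0.0568  0.8363]
(np.float64(11.0), np.float64(102.0), 150) -> [ 0.0232 -0.005  -0.001 ]
(np.float64(-6.3), np.float64(102.3), 150) -> [ 0.0448 -0.0046 -0.001 ]
(np.float64(-32.5), np.float64(99.7), 150) -> [ 0.0775 -0.0077 -0.0011]
(np.float64(-58.3), np.float64(93.4), 150) -> [ 0.1098 -0.0155 -0.0012]
(np.float64(-91.3), np.float64(79.1), 150) -> [ 0.1511 -0.0333 -0.0013]
(np.float64(-121.6), np.float64(58.2), 150) -> [ 0.189  -0.0594 -0.0014]
(np.float64(-147.6), np.float64(31.3), 150) -> [ 0.2216 -0.0929 -0.0015]
(np.float64(-167.9), np.float64(-0.9), 150) -> [ 0.2471 -0.1331 -0.0016]
(np.float64(-181.5), np.float64(-37.3), 150) -> [ 0.2642 -0.1786 -0.0017]
(np.float64(-187.3), np.float64(-76.3), 150) -> [ 0.2715 -0.2273 -0.0018]
(np.float64(-186.2), np.float64(-106.2), 150) -> [ 0.2702 -0.2647 -0.0018]
```

View pics/w3.png

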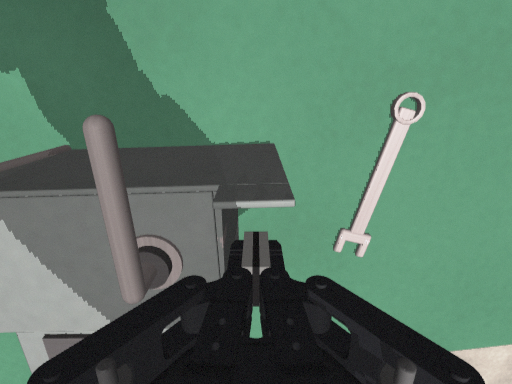

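The key arm now points out to the front, from (130,290) to (100,125). The fingers are behind the ear, whose edge is at (293,204). Next I'll pull the cover open along the arc.

```bash
python3 -m crank '[{"xyz":[0.023,-0.005,0],"twist":0},{"xyz":[0.034,-0.005,0],"twist":0},{"xyz":[0.045,-0.005,0],"twist":0},{"xyz":[0.06,-0.006,0],"twist":0},{"xyz":[0.078,-0.008,0],"twist":0},{"xyz":[0.094,-0.012,0],"twist":0},{"xyz":[0.11,-0.016,0],"twist":0},{"xyz":[0.13,-0.024,0],"twist":0},{"xyz":[0.151,-0.033,0],"twist":0},{"xyz":[0.17,-0.046,0],"twist":0},{"xyz":[0.189,-0.059,0],"twist":0}]'; python3 - <<'E'
from h import *
st();L=[]
for a in(1,1.2,1.4,1.6,1.75):
    s,c=np.sin(a),np.cos(a);h=11*c+14.5*s;L.append((round(-187*s+h*c,1),round(-85+187*c+h*s,1),150)); 
rows(L)
E
```

```text
time: 7.05
eef_pos: [0.4891, 0.1271, 0.1477]
orientation: [[-0.988, 0.154, 0.001], [0.154, 0.988, 0.0], [-0.001, 0.0, -1.0]]
force: [1.1, -0.2, -0.8]
finger_gap: 0.001
finger_force: 0.4
t 7.05 box [-122.4983   58.1922  147.714 ] yaw-box 90.14086297946959 F [ 1.0878 -0.1735 -0.7723]
(np.float64(-147.6), np.float64(31.3), 150) -> [ 0.0315 -0.0335 -0.0029]
(np.float64(-167.9), np.float64(-0.9), 150) -> [ 0.0569 -0.0737 -0.0029]
(np.float64(-181.5), np.float64(-37.3), 150) -> [ 0.074  -0.1192 -0.003 ]
(np.float64(-187.3), np.float64(-76.3), 150) -> [ 0.0814 -0.1679 -0.003 ]
(np.float64(-186.2), np.float64(-106.2), 150) -> [ 0.0801 -0.2053 -0.003 ]
```

```bash
python3 -m crank '[{"xyz":[0.016,-0.016,-0.003],"twist":0},{"xyz":[0.0315,-0.0335,-0.003],"twist":0},{"xyz":[0.045,-0.053,-0.003],"twist":0},{"xyz":[0.057,-0.074,-0.003],"twist":0},{"xyz":[0.066,-0.096,-0.003],"twist":0},{"xyz":[0.074,-0.119,-0.003],"twist":0},{"xyz":[0.079,-0.143,-0.003],"twist":0},{"xyz":[0.0815,-0.168,-0.003],"twist":0},{"xyz":[0.081,-0.19,-0.003],"twist":0},{"xyz":[0.08,-0.205,-0.003],"twist":0},{"xyz":[0.08,-0.205,-0.003],"twist":0}]'; python3 - <<'E'
from h import *
import cv2
st(); im=grab_frame('side')[100:320,150:390];cv2.imwrite('pics/s4.png',cv2.cvtColor(cv2.resize(im,(654,600)),cv2.COLOR_RGB2BGR))
rows([(-186,-85,150),(-186,-85,240),(-100,40,240),(55,-62,240)])
E
```

```text
time: 8.43
eef_pos: [0.4008, -0.0256, 0.1498]
orientation: [[-0.988, 0.155, 0.0], [0.155, 0.988, -0.0], [-0.0, -0.0, -1.0]]
force: [-0.3, -0.2, 0.5]
finger_gap: 0.001
finger_force: 0.0
t 8.43 box [-185.8351 -106.4978  149.7744] yaw-box 90.06430596468019 F [-0.3467 -0.2133  0.5248]
(-186, -85, 150) -> [ 0.0001  0.0261 -0.0003]
(-186, -85, 240) -> [ 0.0001  0.0261 -0.1128]
(-100, 40, 240) -> [-0.1077  0.1821 -0.1128]
(55, -62, 240) -> [-0.3012  0.0543 -0.1128]
```

View pics/s4.png

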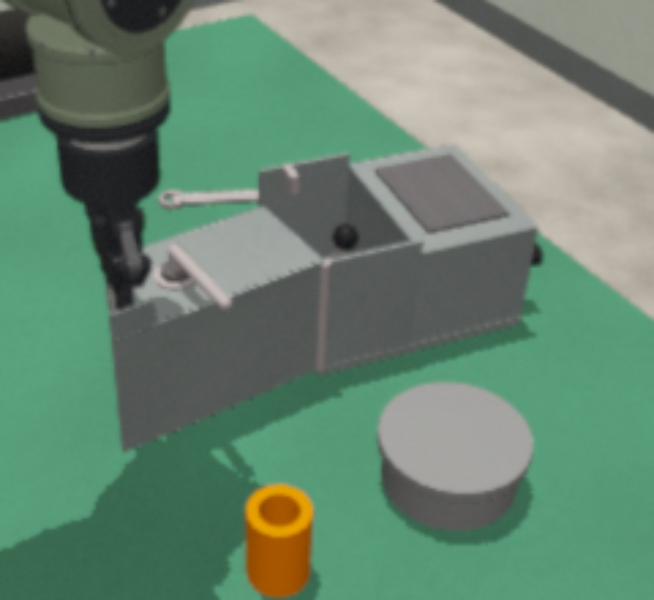

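The cover stands past square with the key still turned, and the black ball is visible inside at (345,237). I'll lift off and move over the compartment, staying clear of the cover.

```bash
python3 -m crank '[{"xyz":[0,0.026,0],"twist":0},{"xyz":[0,0.026,-0.07],"twist":0},{"xyz":[0,0.026,-0.113],"twist":0},{"xyz":[0,0.026,-0.113],"twist":0},{"xyz":[-0.301,0.052,-0.113],"twist":0},{"xyz":[-0.301,0.052,-0.113],"twist":0},{"xyz":[-0.301,0.052,-0.113],"twist":0},{"xyz":[-0.301,0.052,-0.113],"twist":0},{"xyz":[-0.301,0.052,-0.113],"twist":0},{"xyz":[-0.301,0.052,-0.113],"twist":0}]'; python3 - <<'E'
from h import *
import cv2
s=manip.read_state(); im=grab_frame('wrist');cv2.imwrite('pics/w5.png',cv2.cvtColor(im,cv2.COLOR_RGB2BGR)); st()
c=camera_params('wrist');T=np.eye(4);T[:3,:3]=s['orientation'];T[:3,3]=s['eef_pos'];T=np.linalg.inv(T@c['T_tool_cam'])
for P in[(0,-83,138),(0,83,138),(102,81,129),(102,-81,129),(55,-26,104)]:
    p=T[:3,:3]@b2w(B,P)[0]+T[:3,3];u=c['K']@p;print(P,u[:2]/u[2])
E
```

```text
time: 9.72
eef_pos: [0.6445, -0.0203, 0.2388]
orientation: [[-0.988, 0.153, -0.002], [0.153, 0.988, -0.0], [0.002, -0.0, -1.0]]
force: [-0.3, -0.6, -0.2]
finger_gap: 0.004
finger_force: 0.0
t 9.78 box [ 53.8747 -63.3413 239.475 ] yaw-box 90.17809039393057 F [ 0.3389 -0.4873 -0.2786]
(0, -83, 138) [231.4143 130.9073]
(0, 83, 138) [421.4022 131.2083]
(102, 81, 129) [394.7311 230.8161]
(102, -81, 129) [236.7793 230.6089]
(55, -26, 104) [289.484  179.6551]
```

View pics/w5.png

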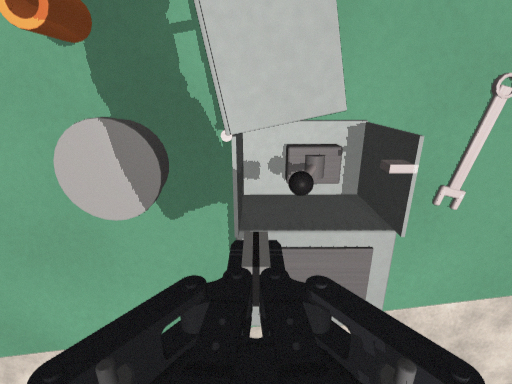

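The walls match the prediction within 2 px. The ball is at (301,183), so its centre is near box y -15, and a finger at y -52 fits between ball and wall.

```bash
python3 -c "
from h import *
rows([(57,-52,240),(57,-52,96),(57,5,96),(57,22,96)])"
```

```text
(57, -52, 240) -> [-0.0039  0.0142 -0.0007]
(57, -52, 96) -> [-0.0042  0.0142  0.1793]
(57, 5, 96) -> [-0.0044  0.0855  0.1793]
(57, 22, 96) -> [-0.0045  0.1067  0.1793]
```

```bash
python3 -m crank '[{"xyz":[-0.004,0.014,0.05],"twist":0},{"xyz":[-0.004,0.014,0.1],"twist":0},{"xyz":[-0.004,0.014,0.14],"twist":0},{"xyz":[-0.004,0.014,0.165],"twist":0},{"xyz":[-0.004,0.014,0.179],"twist":0},{"xyz":[-0.004,0.014,0.179],"twist":0}]'; python3 -c "
from h import *
st();rows([(57,0,96),(57,20,96)])"
```

```text
time: 10.52
eef_pos: [0.6496, -0.0104, 0.097]
orientation: [[-0.988, 0.154, -0.001], [0.154, 0.988, -0.0], [0.0, -0.0, -1.0]]
force: [-0.9, 0.8, 0.2]
finger_gap: -0.003
finger_force: 0.0
t 10.53 box [ 57.5572 -52.516   96.9751] yaw-box 90.1459754678402 F [-0.916   0.7759  0.2188]
(57, 0, 96) -> [0.0005 0.0656 0.0012]
(57, 20, 96) -> [0.0005 0.0906 0.0012]
```

```bash
python3 -m crank '[{"xyz":[0,0.015,0],"twist":0},{"xyz":[0,0.03,0],"twist":0},{"xyz":[0,0.045,0],"twist":0},{"xyz":[0,0.06,0],"twist":0},{"xyz":[0,0.072,0],"twist":0},{"xyz":[0,0.08,0],"twist":0},{"xyz":[0,0.086,0],"twist":0},{"xyz":[0,0.09,0],"twist":0},{"xyz":[0,0.09,0],"twist":0}]'; python3 -c "from h import *;st()"
```

```text
time: 11.65
eef_pos: [0.6612, 0.0608, 0.0969]
orientation: [[-0.988, 0.154, 0.0], [0.154, 0.988, 0.0], [-0.0, 0.0, -1.0]]
force: [-0.3, -0.3, -0.6]
finger_gap: 0.003
finger_force: 0.0
t 11.65 box [57.8066 19.5494 96.887 ] yaw-box 90.14022795627186 F [-0.2965 -0.3317 -0.5812]
```

Not at the stop yet, so I'll continue in small steps.

```bash
python3 -m crank '[{"xyz":[0,0.004,0],"twist":0},{"xyz":[0,0.008,0],"twist":0},{"xyz":[0,0.01,0],"twist":0},{"xyz":[0,0.01,0],"twist":0}]'; python3 -c "from h import *;st()"
```

```text
time: 12.15
eef_pos: [0.6622, 0.0668, 0.0967]
orientation: [[-0.988, 0.155, -0.001], [0.155, 0.988, -0.003], [0.0, -0.003, -1.0]]
force: [-1.1, -9.1, 1.6]
finger_gap: 0.0
finger_force: 4.7
t 12.15 box [57.8615 25.6516 96.7428] yaw-box 90.08304326729011 F [-1.1467 -9.1331  1.6159]
```

```bash
python3 -m crank '[{"xyz":[0,0.003,0],"twist":0},{"xyz":[0,0.004,0],"twist":0},{"xyz":[0,0.004,0],"twist":0}]'; python3 -c "from h import *;st()"; python3 -m crank '[{"xyz":[0,-0.03,0],"twist":0},{"xyz":[0,-0.03,0],"twist":0},{"xyz":[0,-0.03,-0.06],"twist":0},{"xyz":[0,-0.03,-0.12],"twist":0},{"xyz":[0,-0.03,-0.2],"twist":0},{"xyz":[0,-0.03,-0.2],"twist":0},{"xyz":[0,-0.03,-0.2],"twist":0}]'; python3 - <<'E'
from h import *
import cv2
st(); im=grab_frame('wrist');im2=grab_frame('side');cv2.imwrite('pics/w6.png',cv2.cvtColor(np.hstack([im[:,100:500],im2[:,120:]]),cv2.COLOR_RGB2BGR))
E
```

```text
time: 12.52
eef_pos: [0.6623, 0.0674, 0.0966]
orientation: [[-0.988, 0.156, -0.002], [0.156, 0.988, -0.006], [0.001, -0.007, -1.0]]
force: [-5.5, -19.7, 2.7]
finger_gap: 0.005
finger_force: 10.6
t 12.53 box [57.922  26.2765 96.6182] yaw-box 89.99925317836855 F [ -5.4862 -19.7461   2.653 ]
time: 13.4
eef_pos: [0.659, 0.0487, 0.2566]
orientation: [[-0.988, 0.153, -0.0], [0.153, 0.988, 0.0], [0.0, 0.0, -1.0]]
force: [0.7, 1.2, -0.5]
finger_gap: -0.003
finger_force: 0.0
t 13.4 box [ 57.5782   7.2782 256.594 ] yaw-box 90.17194259582585 F [ 0.7038  1.2226 -0.4948]
```

View pics/w6.png

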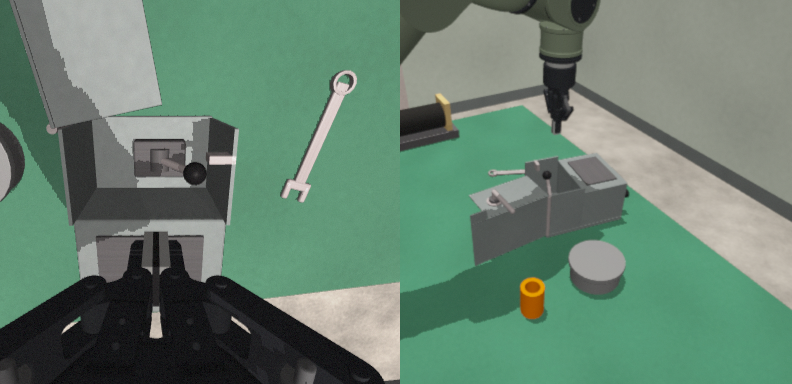

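The ball at (195,173) is over on the +y side. The cover is past square, the key is turned, the loose items haven't moved and the robot is clear.

```bash
python3 -c "
from cell import manip
print(manip.sign_off())"
```

```text
the job is handed in; nothing more can be done
None
```

The job is handed in: the key is turned to its stop, the cover stands open past square, the isolator lever is pushed over to its far stop, and the tachograph head, sleeve and spanner look undisturbed in the final pictures (about 13.5 s used).

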